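# Take the blade guard off the wide squeegee

## Task

Get the wide printing squeegee ready for use: pull the clipped-on guard off its blade and set the guard down (do not drop it) in the shallow metal tray, standing upright on its open side. Leave the narrow squeegee's guard on, and do not disturb the jar, the tape roll or the ink knife.

Things in the scene. Friction and masses are not known exactly. Their poses are not given: they have to be found in the camera images.
- wide_guard: white plastic guard, 30 mm thick (its x), 110 wide (y), 58 high (z), 70 g; origin mid open side (mouth), z to its closed top. Starts on the wide squeegee, same pose (within 2 degrees). Comes off along its +z: spring detents resist with about 12 N (at most 20) for the first 6 mm, push it on to 12, then it is free; clear after 50. Grip its upper half across the 30 mm, tool in line with its z
- wide_squeegee: wide squeegee: wooden handle 108 mm wide, rubber blade up, fixed, leaning 32 degrees from vertical in a wooden stand. z: its lean axis, the top leans to its -x side (roughly towards the robot). Origin on the shoulder where the guard's mouth seats, 105 mm above the table; blade edge at z = +48 mm. The stand's foot plate, 180 x 140 x 12 mm, is screwed to the table
- narrow_squeegee: the narrow squeegee, same shape but 72 mm wide, leaning in the same way in its own fixed stand; origin on its shoulder, 105 mm above the table; to be left alone
- narrow_guard: the guard of the narrow squeegee, 30 x 74 x 58 mm, origin at its mouth, z to its closed top; to stay on
- tray: shallow aluminium tray fixed to the table, outside 90 mm (its x) by 200 mm (its y), 18 mm high, walls and floor 5 mm thick, open on top; origin at the centre of its underside (inner floor at z = +5 mm). The wide guard fits in with its width along the tray's length
- jar: closed white plastic jar with black lid, 60 mm across, 75 mm high; bystander, origin at its underside
- tape: roll of tape lying flat, cardboard brown ring, 90 mm across, 24 mm high; bystander, origin at its underside
- knife: ink knife (spatula) lying flat, 150 mm long along its x, handle to -x; bystander
There are look-alikes about, which are no part of the job. Leave any pink or red look-alike of the part that bears narrow_squeegee alone.

How it is judged:
By the outcome, as a careful person would: the job done as asked, in the order asked, and still so for the second after the job is handed in, with the robot touching nothing.
It also fails if it takes over 43 s, if anything falls off the work surface, if the arm or the gripper's body presses on something with over 40 N, if the wrist force passes 120 N, or if a joint passes its speed limit or range.

## Robot

A 7-joint arm with a two-finger parallel gripper is mounted at the origin on the work surface. World frame = base frame: x ahead of the robot, y to its left, z up, the work surface at z = 0. Lengths are in m, angles in rad, forces in N, time in s.
With the tool pointing down it reaches from about 0.425 to 0.875 m from the base axis. Payload 4.7 kg.
Tool frame: the origin (TCP) lies between the finger pads; the fingertips stand 14 mm ahead of it and the grasp point (between the pads) lies 5 mm behind it; z points along the fingers, y is the line along which they close (so a half turn about z gives the same grasp; the last joint's range is limited). The gripper opens to 87 mm and grips with 3 to 60 N. Pads are 19 mm wide; open, the fingers measure 117 mm over their backs; the gripper's body (75 mm by 190 mm) begins 51 mm behind the grasp point.
Start: joints at [-1.256, 0.321, -0.07, 1.45, 0.023, 1.371, -0.057], TCP at [0.193, 0.621, 0.2] pointing down, gripper open.
Joint ranges: [-2.86, 2.86], [-0.3, 2.09], [-1.38, 1.24], [0.06, 2.45], [-1.56, 4.7], [0.09, 2.05], [-2.69, 2.69]. Speed limits (rad/s): [2.57, 2.57, 3.14, 3.14, 3.14, 3.14, 3.14].

## Interface

Orientations are given as a rotation vector (axis times angle).
In Python, from bench import ctrl gives the robot as it stands.
- The arm moves only by the tool step_arm, never from a script. Its argument "commands" is a list of rows, each an object with "travel": the shift along the tool's x, y, z in m, a list of three; "turn": the turn, a rotation vector about the tool's x, y, z in degrees, a list of three. A call has 1 to 5 rows; each row is the pose to reach, as a shift and turn from the pose commanded when the call began, along the tool's axes at that moment; what a row does not reach only later rows make up. A row lasts 1/10 s, in which the tool goes at most 50 mm and 8.59 degrees, less where a joint would pass 70% of its speed; a pose out of reach is approached as far as the arm can. A call with a gripper value outside its range is refused whole. "gripper" is the opening, from 0 (shut) to 1 (fully open), set as the call begins (left out, the last holds). The fingers move at their own pace and stop on an object; "force" is the grip in N (left out, the last holds). Time passes only in rows, so rows that repeat a pose let the fingers close. It gives the time, the measured TCP pose, the force, the opening and the grip force at its end, in the units of the state.
- ctrl.get_state(): the state, without advancing time (a new reading comes with each control period).
- ctrl.get_image(name): name is "side" or "top"; returns the picture (384x512x3 uint8, red, green, blue); there is no depth.
- ctrl.camera_model(name): a dict with "fx", "fy", "cx", "cy" (pixels), "k1" (the pictures are not rectified: a ray, as slopes to the right and down, at radius r is drawn at 1 + k1 r^2 times it, then the intrinsics apply), "R" (3x3) and "t" (3): a world point X has camera coordinates R X + t. Camera axes: x right, y down, z forward; pixel columns grow to the right and rows downward; lengths in m; the calibration is good to about 2 mm. A picture is of the moment at which its call begins. camera_model takes no time and is no camera call.
- ctrl.close_job(): hands the job in; it is judged then, once.
The state is a dict: "time": time; "joint_positions": joint angles; "qd": joint speeds; "joint_torque": joint torques, N m; "position": TCP position; "tool_rot": TCP orientation; "ft_force": force on the tool from outside, world axes, zero at the start; "torque": the same for the moment, N m; "grip_width": opening from 0.0 (shut) to 1.0 (fully open); "grip_force": force on a finger pad.
Only numpy, scipy, OpenCV 4.12 (cv2) and the standard library are available. Lean on these libraries where they do the work, as an engineer would, in place of code of your own. Each camera call takes 0.05 s, during which the arm holds its last target. There are 200 camera calls.

## Working session

There is one attempt and no reset: what is moved stays moved. The work goes in short steps, Python scripts to look and compute and a tool call to move; the robot and the scene stay as the last step left them, time stands still between calls to the robot, and variables do not carry over. Pictures are saved under pics/ and viewed, at most 10 in all, crops included, and the job is handed in when it is done.

Besides the shell and the picture viewer there is one more tool, called by a JSON object that holds its "op" and its "data". step_arm: Moves the arm, as the interface text tells. Its arguments: {"type":"object","properties":{"commands":{"type":"array"},"gripper":{"type":"number"},"force":{"type":"number"}},"required":["commands"]}

```bash
mkdir -p pics; ls; python3 - <<'E'
from bench import ctrl
import cv2, numpy as np
np.set_printoptions(precision=4,suppress=True)
for n in("side","top"):
    im=ctrl.get_image(n); cv2.imwrite(f"pics/{n}0.png",im[...,::-1]); np.save(f"pics/{n}0.npy",im)
    print(n,ctrl.camera_model(n))
s=ctrl.get_state(); print(s)
E
```

```text
pics
side {'fx': 468.26004482641497, 'fy': 468.26004482641497, 'cx': 256.219291071237, 'cy': 194.23380834561962, 'k1': -0.1284198558833289, 'R': array([[ 0.764 , -0.6452,  0.0031],
       [-0.3075, -0.3683, -0.8774],
       [ 0.5673,  0.6694, -0.4797]]), 't': array([-0.3867,  0.2812,  0.9609])}
top {'fx': 371.0699119292227, 'fy': 371.0699119292227, 'cx': 250.3370524281232, 'cy': 187.33017130376092, 'k1': -0.021327266379731785, 'R': array([[ 0.0005, -1.    , -0.0044],
       [-0.9942, -0.0001, -0.1071],
       [ 0.1071,  0.0044, -0.9942]]), 't': array([0.054 , 0.5205, 1.165 ])}
{'time': 0.1, 'joint_positions': array([-1.2559,  0.3218, -0.0701,  1.4516,  0.0226,  1.3708, -0.0569]), 'qd': array([-0.0017,  0.0009,  0.0006, -0.0038,  0.0016,  0.0008, -0.0005]), 'joint_torque': array([ -0.0003, -49.2576,  -0.4061, -31.3397,  -0.0643,   0.0395,
         0.0001]), 'position': array([0.1925, 0.6203, 0.1987]), 'tool_rot': array([-0.4706, -3.106 ,  0.0027]), 'ft_force': array([-0.4052,  0.0392, -0.0152]), 'torque': array([-0.0086,  0.0177, -0.0294]), 'grip_force': 0.0, 'grip_width': 1.0004714399955275}
```

View pics/side0.png

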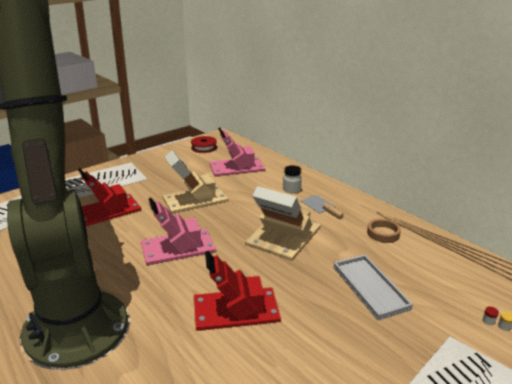

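View pics/top0.png

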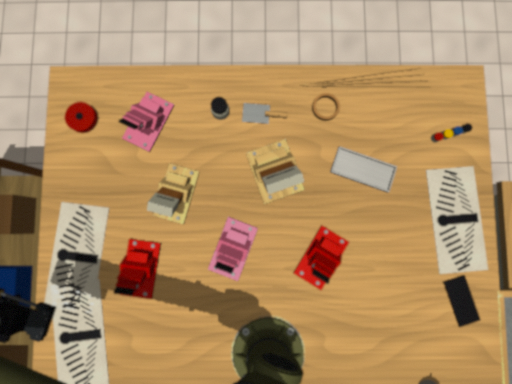

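The side view shows wooden stands with grey-white guards at (280,205) (wide) and (185,170) (narrow), pink and red look-alikes around them, and the tray at (372,287). In the top view the wide squeegee is at (277,172), the narrow one at (172,195) and the tray at (363,168).

What could be taken for the wide squeegee (top pixels): the wooden one at (277,172), the narrower wooden one at (172,195), the pink ones at (147,120) and (233,247), and the red ones at (138,268) and (322,258). I choose the wooden one at (277,172), and will check it in a close crop.

```bash
cat > h.py <<'E'
import numpy as np, cv2
from bench import ctrl
np.set_printoptions(precision=4,suppress=True)
def ray(n,uv):
    m=ctrl.camera_model(n); R,t=np.array(m["R"]),np.array(m["t"])
    d=np.array([(uv[0]-m["cx"])/m["fx"],(uv[1]-m["cy"])/m["fy"]]); s=d.copy()
    for _ in range(20): s=d/(1+m["k1"]*(s@s))
    return -R.T@t, R.T@np.array([s[0],s[1],1])
def plane(n,uv,z):
    o,d=ray(n,uv); return o+d*(z-o[2])/d[2]
def tri(a,b):
    o,d=ray("top",a); p,e=ray("side",b)
    s=np.linalg.lstsq(np.c_[d,-e],p-o,rcond=None)[0]; q,r=o+s[0]*d,p+s[1]*e
    return (q+r)/2,np.linalg.norm(q-r)
def proj(n,X):
    m=ctrl.camera_model(n); c=np.array(m["R"])@X+np.array(m["t"]); s=c[:2]/c[2]; s=s*(1+m["k1"]*(s@s))
    return np.array([m["fx"]*s[0]+m["cx"],m["fy"]*s[1]+m["cy"]])
E
python3 - <<'E'
from h import *
t=np.load("pics/top0.npy");s=np.load("pics/side0.npy")
a=cv2.resize(t[130:210,240:320],(400,400),interpolation=2)
b=cv2.resize(s[175:265,240:330],(400,400),interpolation=2)
cv2.imwrite("pics/crop.png",np.hstack([a,b])[...,::-1])
hsv=cv2.cvtColor(t,cv2.COLOR_RGB2HSV)
print("tray px",hsv[168,363],"foot",hsv[158,262],"table",hsv[200,330])
m=((hsv[...,1]<45)).astype(np.uint8)*255; r=np.zeros_like(m); r[140:200,325:405]=m[140:200,325:405]
c=max(cv2.findContours(r,0,1)[0],key=cv2.contourArea); bx=cv2.boxPoints(cv2.minAreaRect(c))
print(bx); P=np.array([plane("top",p,0.018) for p in bx]);print(P,np.linalg.norm(P-np.roll(P,1,0),axis=1),P.mean(0))
E
```

```text
tray px [ 24  19 184] foot [ 20 129 211] table [ 17 138 189]
[[330.1818 171.4122]
 [338.8824 146.4706]
 [396.4783 166.5622]
 [387.7777 191.5038]]
[[ 0.5738 -0.2059  0.018 ]
 [ 0.6565 -0.2364  0.018 ]
 [ 0.5899 -0.4233  0.018 ]
 [ 0.508  -0.3915  0.018 ]] [0.1969 0.0882 0.1984 0.0878] [ 0.5821 -0.3143  0.018 ]
```

View pics/crop.png

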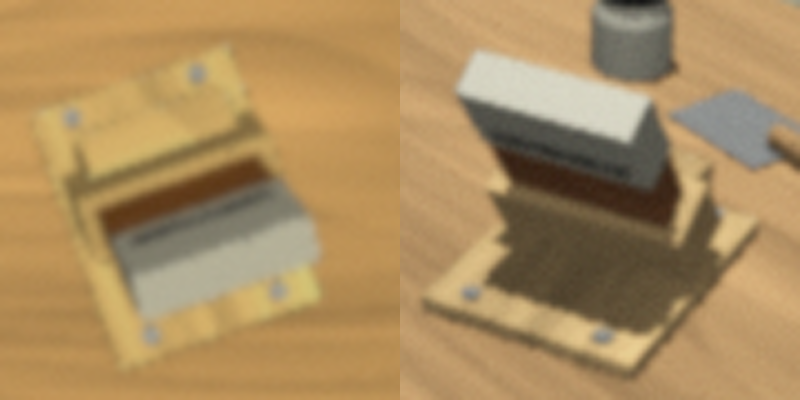

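The crop confirms it: a wooden stand with a white guard whose closed top is the bright face. Its corners are near top px (267,193), (304,181), (301,174), (265,185) and side px (343,196), (382,207), (387,197), (346,187). The tray measures 0.088 x 0.198, as it should. Next I measure the guard's top-face corners in both views.

```bash
cat > m.py <<'E'
from h import *
def quad(n,im,r0,r1,c0,c1,S=5):
    a=cv2.resize(im[r0:r1,c0:c1],None,fx=S,fy=S,interpolation=cv2.INTER_CUBIC)
    h=cv2.cvtColor(a,cv2.COLOR_RGB2HSV); w=(h[...,1]<60)
    v=h[...,2][w]; th,_=cv2.threshold(v.reshape(-1,1),0,255,cv2.THRESH_OTSU)
    out=[]
    for m in (w, w&(h[...,2]>th)):
        m=cv2.morphologyEx(m.astype(np.uint8)*255,cv2.MORPH_OPEN,np.ones((7,7)))
        c=max(cv2.findContours(m,0,1)[0],key=cv2.contourArea); hu=cv2.convexHull(c)
        for e in np.arange(2,30):
            p=cv2.approxPolyDP(hu,float(e),True)
            if len(p)<=4: break
        out.append((p[:,0]+.5)/S-.5+[c0,r0])
        cv2.polylines(a,[p],True,(255,0,0) if len(out)>1 else (0,255,0),1)
    return th,out,a
E
python3 - <<'E'
from m import *
t,q,a=quad("top",np.load("pics/top0.npy"),165,200,255,310); print(t,q)
t,q,b=quad("side",np.load("pics/side0.npy"),180,222,245,306); print(t,q)
A=np.full((600,800,3),0,np.uint8); a=cv2.resize(a,(400,int(a.shape[0]*400/a.shape[1])));b=cv2.resize(b,(400,int(b.shape[0]*400/b.shape[1])))
A=A[:max(len(a),len(b))]; A[:len(a),:400]=a; A[:len(b),400:]=b; cv2.imwrite("pics/q.png",A[...,::-1])
E
```

```text
147.0 [array([[302. , 181.2],
       [270.6, 192.4],
       [262.8, 178.8],
       [294.2, 166.6]]), array([[301. , 173.4],
       [302. , 181.2],
       [268. , 192. ],
       [267. , 184.2]])]
149.0 [array([[256. , 187. ],
       [295. , 196.2],
       [296.8, 215.6],
       [260. , 206. ]]), array([[252.4, 194. ],
       [259. , 186.2],
       [295.6, 198. ],
       [289.2, 206.2]])]
```

View pics/q.png

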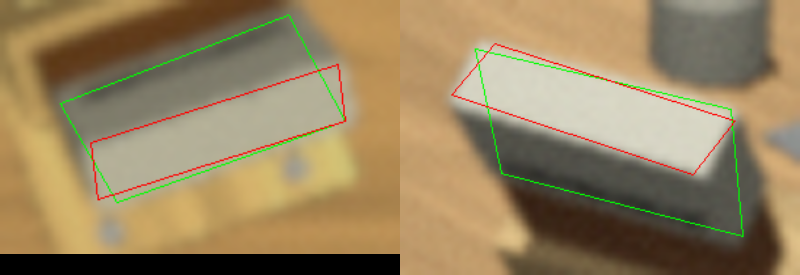

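The red quads sit on the bright closed top in both views, inset by about 0.5 px. The top quad's centre is near (284.5,182.8) and the side quad's near (274,196). I triangulate the corners and check them against 30 x 110 mm, the lean and the height.

```bash
python3 - <<'E'
from m import *
T=np.array([[301,173.4],[302,181.2],[268,192],[267,184.2]])   # -y+x, -y-x, +y-x, +y+x
S=np.array([[295.6,198],[289.2,206.2],[252.4,194],[259,186.2]])
# by-eye corners of the same picture
T2=np.array([[335,62],[350,122],[100,203],[83,143]])/7.27+[254.5,164.5]
S2=np.array([[733-400,118],[708-400,178],[50,100],[87,43]])/6.56+[244.5,179.5]
for A,B in((T,S),(T2,S2)):
    P,g=zip(*[tri(a,b) for a,b in zip(A,B)]);P=np.array(P);print(P,np.array(g))
    e=np.linalg.norm(P-np.roll(P,-1,0),axis=1); c=P.mean(0)
    y=P[2]+P[3]-P[0]-P[1]; x=P[0]+P[3]-P[1]-P[2]
    print("edges",e,"centre",c,"yaw y",np.degrees(np.arctan2(-y[0],y[1])),"lean",np.degrees(np.arctan2(-x[2],np.hypot(*x[:2]))), "xyaw",np.degrees(np.arctan2(x[1],x[0])))
    print("expected z top", .105+.058*np.cos(np.radians(32)))
P=np.array([plane("top",p,.018) for p in [[330.18,171.41],[338.88,146.47],[396.48,166.56],[387.78,191.50]]])
y=P[0]+P[1]-P[2]-P[3]; print("tray yaw",np.degrees(np.arctan2(-y[0],y[1])),P.mean(0))
E
```

```text
[[ 0.5487 -0.0936  0.1567]
 [ 0.5266 -0.097   0.1437]
 [ 0.4945  0.0023  0.1468]
 [ 0.5167  0.0049  0.1602]] [0.0043 0.0015 0.0008 0.0034]
edges [0.0258 0.1044 0.026  0.1036] centre [ 0.5216 -0.0459  0.1519] yaw y 17.958323929713817 lean -30.53133990242058 xyaw 7.656788524665666
expected z top 0.1541867895770727
[[ 0.5494 -0.0921  0.1572]
 [ 0.5281 -0.1003  0.143 ]
 [ 0.4933  0.0016  0.1454]
 [ 0.5163  0.0083  0.1594]] [0.0036 0.0057 0.0005 0.0021]
edges [0.0269 0.1078 0.0278 0.1058] centre [ 0.5218 -0.0456  0.1513] yaw y 18.547826971767652 lean -31.04995282073768 xyaw 18.532571711122984
expected z top 0.1541867895770727
tray yaw -19.564949430223237 [ 0.5821 -0.3143  0.018 ]
```

Both corner sets agree. The closed-top centre is at (0.522,-0.046,0.152), where z should be 0.154. Lean comes out at 31° (given as 32°), the guard's yaw at 18.3°, and the tray is at (0.582,-0.314) with yaw -19.6°. Now a helper to turn a target pose into tool-axis moves.

```bash
cat > go.py <<'E'
from h import *
from scipy.spatial.transform import Rotation as Ro
def frame(yaw,lean):  # object frame; lean tips z to -x
    return Ro.from_euler("ZY",[yaw,-lean],degrees=True)
FLIP=Ro.from_matrix(np.array([[0,1,0],[1,0,0],[0,0,-1]]).T)  # tool x=obj y, y=obj x, z=-obj z
G=frame(18.3,32); TOP=np.array([.522,-.046,.1535]); gz=G.as_matrix()[:,2]
TRAY=np.array([.582,-.3143,0.]); TF=frame(-19.6,0)
def grasp(up): return TOP+(up-.021)*gz, G*FLIP
def over(tcpz): return TRAY+[0,0,tcpz], TF*FLIP
def need(p,R):
    s=ctrl.get_state(); Rc=Ro.from_rotvec(s["tool_rot"]); 
    print("t",s["time"],"pos",s["position"],"q",s["joint_positions"],"F",s["ft_force"],"grip",s["grip_width"],s["grip_force"])
    print("travel mm",1e3*Rc.inv().apply(np.array(p)-s["position"]),"turn",(Rc.inv()*R).as_rotvec(degrees=True))
E
python3 - <<'E'
from go import *
need([.40,.38,.31],frame(40,0)*FLIP)
need(*grasp(.08))
E
```

```text
t 0.1 pos [0.1925 0.6203 0.1987] q [-1.2559  0.3218 -0.0701  1.4516  0.0226  1.3708 -0.0569] F [-0.4052  0.0392 -0.0152] grip 1.0004714399955275 0.0
travel mm [-269.4087 -168.2202 -111.0256] turn [-0.0935  0.0335 32.7675]
t 0.1 pos [0.1925 0.6203 0.1987] q [-1.2559  0.3218 -0.0701  1.4516  0.0226  1.3708 -0.0569] F [-0.4052  0.0392 -0.0152] grip 1.0004714399955275 0.0
travel mm [-486.6807 -556.9428   -3.8754] turn [-29.6162 -15.1485  53.0192]
```

{"op": "step_arm", "data": {"commands": [{"travel":[-15,-10,-40],"turn":[0,0,5]},{"travel":[-0.05,-0.03,-0.08],"turn":[0,0,11]},{"travel":[-0.09,-0.05,-0.1],"turn":[0,0,17]},{"travel":[-0.13,-0.08,-0.11],"turn":[0,0,23]},{"travel":[-0.165,-0.105,-0.11],"turn":[0,0,29]}], "gripper": 1}}

```text
time: 0.6
position: [0.321, 0.4703, 0.3115]
tool_rot: [1.241, 2.885, 0.005]
ft_force: [1.3, 0.8, 0.1]
grip_width: 1.003
grip_force: 0.0
```

I wrote the first row in mm by mistake. The 50 mm/row cap clipped it and the arm is where I wanted it. All rows from here on are in metres.

```bash
python3 - <<'E'
from go import *
need(*grasp(.12))
E
```

```text
t 0.6 pos [0.321  0.4703 0.3115] q [-1.0961  0.1149  0.0859  1.4782 -0.0095  1.5458 -0.2519] F [1.2585 0.7661 0.0749] grip 1.0032873991757276 0.0
travel mm [-490.6685 -257.0268   73.0726] turn [-31.3066  -7.0879  24.4873]
```

{"op": "step_arm", "data": {"commands": [{"travel":[-0.04,-0.025,0.0],"turn":[0,0,3]},{"travel":[-0.08,-0.05,0.0],"turn":[-2,0,6]},{"travel":[-0.12,-0.072,0.0],"turn":[-5,-1,9]},{"travel":[-0.16,-0.093,0.0],"turn":[-8,-2,12]},{"travel":[-0.2,-0.113,0.0],"turn":[-11,-3,15]}]}}

```text
time: 1.1
position: [0.3716, 0.2602, 0.31]
tool_rot: [1.52, 2.614, 0.223]
ft_force: [0.4, 0.1, 1.9]
grip_width: 1.002
grip_force: 0.0
```

```bash
python3 - <<'E'
from go import *
need(*grasp(.12))
E
```

```text
t 1.1 pos [0.3716 0.2602 0.31  ] q [-0.8058 -0.286   0.0678  1.8622  0.0808  1.3919 -0.2291] F [0.3694 0.0525 1.9123] grip 1.0017326913866091 0.0
travel mm [-328.6982  -84.7405   65.175 ] turn [-21.3728  -2.9649  10.9756]
```

```bash
python3 - <<'E'
from go import *
need([.47,.06,.26],frame(20,24)*FLIP)
need(*grasp(.065))
E
```

```text
t 1.1 pos [0.3716 0.2602 0.31  ] q [-0.8058 -0.286   0.0678  1.8622  0.0808  1.3919 -0.2291] F [0.3694 0.0525 1.9123] grip 1.0017326913866091 0.0
travel mm [-221.5625  -22.7394   51.3776] turn [-13.4291  -1.6789   9.4892]
t 1.1 pos [0.3716 0.2602 0.31  ] q [-0.8058 -0.286   0.0678  1.8622  0.0808  1.3919 -0.2291] F [0.3694 0.0525 1.9123] grip 1.0017326913866091 0.0
travel mm [-333.3964  -65.0976  116.3324] turn [-21.3728  -2.9649  10.9756]
```

{"op": "step_arm", "data": {"commands": [{"travel":[-0.045,0.015,0.0],"turn":[-1,0,2]},{"travel":[-0.09,0.025,0.005],"turn":[-3,0,4]},{"travel":[-0.135,0.02,0.02],"turn":[-6,0,6]},{"travel":[-0.18,0.0,0.035],"turn":[-10,-1,8]},{"travel":[-0.22,-0.023,0.05],"turn":[-13,-2,10]}]}}

```text
time: 1.6
position: [0.4611, 0.1606, 0.2875]
tool_rot: [1.627, 2.473, 0.376]
ft_force: [-0.4, 0.4, 0.1]
grip_width: 0.997
grip_force: 0.0
```

```bash
python3 - <<'E'
from go import *
need(*grasp(.065))
E
```

```text
t 1.6 pos [0.4611 0.1606 0.2875] q [-0.1695 -0.2973 -0.1624  1.9335 -0.0811  1.2062  0.0925] F [-0.3652  0.3761  0.0986] grip 0.9967818093081989 0.0
travel mm [-212.4043  -74.9854   76.7347] turn [-14.9659  -2.4417   4.4611]
```

{"op": "step_arm", "data": {"commands": [{"travel":[-0.04,0.0,0.02],"turn":[-2,0,1]},{"travel":[-0.08,-0.01,0.035],"turn":[-4,0,2]},{"travel":[-0.12,-0.03,0.045],"turn":[-7,-1,3]},{"travel":[-0.16,-0.05,0.05],"turn":[-10,-2,4]},{"travel":[-0.2,-0.07,0.055],"turn":[-13,-2,4]}]}}

```text
time: 2.1
position: [0.5128, -0.0029, 0.2055]
tool_rot: [1.634, 2.315, 0.576]
ft_force: [0.4, 0.8, 0.2]
grip_width: 1.002
grip_force: 0.0
```

```bash
python3 - <<'E'
from go import *
need(*grasp(.065))
E
```

```text
t 2.1 pos [ 0.5128 -0.0029  0.2055] q [ 0.5165 -0.3012 -0.3206  2.1408 -0.4392  0.9264  0.7348] F [0.4317 0.7616 0.2109] grip 1.0016837437666328 0.0
travel mm [-43.2957 -32.3673  -1.1153] turn [-5.0066 -1.9634  0.7303]
```

{"op": "step_arm", "data": {"commands": [{"travel":[-0.012,-0.008,0.002],"turn":[-1,0,0]},{"travel":[-0.022,-0.016,0.004],"turn":[-2,-1,0]},{"travel":[-0.032,-0.024,0.006],"turn":[-3,-1,0.5]},{"travel":[-0.043,-0.032,0.009],"turn":[-5,-2,0.7]},{"travel":[-0.043,-0.032,0.009],"turn":[-5,-2,0.7]}]}}

```text
time: 2.6
position: [0.5101, -0.0554, 0.1763]
tool_rot: [1.617, 2.231, 0.634]
ft_force: [-0.6, 0.8, 0.3]
grip_width: 0.997
grip_force: 0.0
```

```bash
python3 - <<'E'
from go import *
need(*grasp(.05))
im=[]
for n,X in(("top",TOP),("side",TOP)):
    a=ctrl.get_image(n); u,v=proj(n,X).astype(int); im.append(cv2.resize(a[v-60:v+60,u-60:u+60],(400,400),interpolation=2))
cv2.imwrite("pics/pre.png",np.hstack(im)[...,::-1])
E
```

```text
t 2.6 pos [ 0.5101 -0.0554  0.1763] q [ 0.4763 -0.3004 -0.1589  2.24   -0.5163  0.808   0.9176] F [-0.6031  0.8292  0.3397] grip 0.9970270435356885 0.0
travel mm [ 5.1555  0.0079 -2.1132] turn [-0.5194 -0.2726 -0.2566]
```

View pics/pre.png

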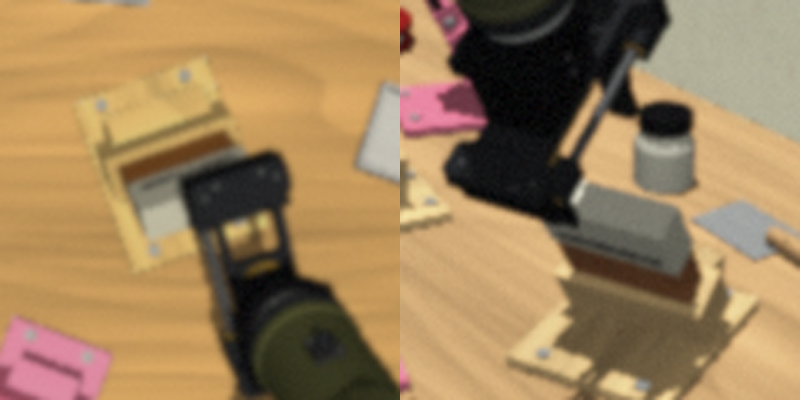

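The gripper's black body hides part of the guard: top crop (190-290,150-225), side crop (450-580,140-220). I project the measured TCP and finger positions into both views to check the alignment before I descend.

```bash
python3 - <<'E'
from go import *
s=ctrl.get_state(); R=Ro.from_rotvec(s["tool_rot"]); p=s["position"]; im=[]
for n in("top","side"):
    a=ctrl.get_image(n); u,v=proj(n,TOP).astype(int); a=cv2.resize(a[v-50:v+50,u-50:u+50],(400,400),interpolation=2)
    f=lambda X:tuple(int(c) for c in ((proj(n,X)-[u-50,v-50]+.5)*4))
    T=lambda *q:f(p+R.apply(np.array(q)))
    for sg in(1,-1):
        for y in(.0435,.0585): cv2.line(a,T(0,sg*y,.014),T(0,sg*y,-.056),(255,0,0) if sg>0 else (0,0,255),1)
    b=[T(x,y,-.056) for x,y in((.0375,.095),(.0375,-.095),(-.0375,-.095),(-.0375,.095))]
    cv2.polylines(a,[np.array(b)],True,(0,255,0),1)
    W=lambda x,y,z:f(TOP+G.apply([x,y,z]))
    cv2.polylines(a,[np.array([W(x,y,0) for x,y in((.015,.055),(.015,-.055),(-.015,-.055),(-.015,.055))])],True,(255,255,0),1)
    im.append(a)
cv2.imwrite("pics/ov.png",np.hstack(im)[...,::-1])
E
```

```text
(no output)
```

View pics/ov.png

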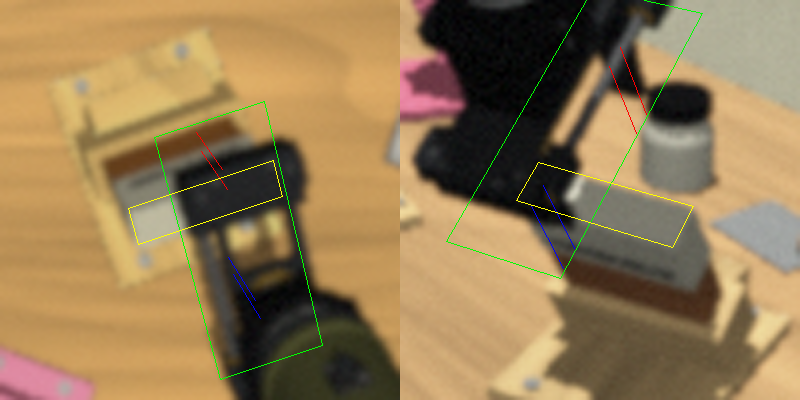

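The projections agree with the pictures. The closed top (yellow) coincides with the bright face, and the seen fingertips, side crop (632,115) and (574,230), lie within about 5 px of the predicted ones, astride the guard. Descending along its axis.

{"op": "step_arm", "data": {"commands": [{"travel":[0.005,0,0.004],"turn":[-0.5,-0.3,-0.3]},{"travel":[0.005,0,0.015],"turn":[-0.5,-0.3,-0.3]},{"travel":[0.005,0,0.026],"turn":[-0.5,-0.3,-0.3]},{"travel":[0.005,0,0.037],"turn":[-0.5,-0.3,-0.3]},{"travel":[0.005,0,0.048],"turn":[-0.5,-0.3,-0.3]}]}}

```text
time: 3.3
position: [0.5346, -0.0408, 0.1366]
tool_rot: [1.6, 2.226, 0.638]
ft_force: [-0.7, -0.3, -0.5]
grip_width: 0.997
grip_force: 0.0
```

```bash
python3 - <<'E'
from go import *
need(*grasp(.0))
E
```

```text
t 3.3 pos [ 0.5346 -0.0408  0.1366] q [ 0.438  -0.2158 -0.1868  2.2667 -0.5452  0.6707  0.9305] F [-0.6546 -0.2633 -0.5153] grip 0.9970290236430082 0.0
travel mm [-0.9181 -2.5916 -0.536 ] turn [0.1189 0.0125 0.2682]
```

{"op": "step_arm", "data": {"commands": [{"travel":[-0.001,-0.0026,0],"turn":[0,0,0]},{"travel":[-0.001,-0.0026,0],"turn":[0,0,0]},{"travel":[-0.001,-0.0026,0],"turn":[0,0,0]},{"travel":[-0.001,-0.0026,0],"turn":[0,0,0]},{"travel":[-0.001,-0.0026,0],"turn":[0,0,0]}], "gripper": 0, "force": 8}}

```text
time: 3.8
position: [0.5328, -0.0432, 0.137]
tool_rot: [1.6, 2.224, 0.639]
ft_force: [-0.2, 0.5, -0.4]
grip_width: 0.63
grip_force: 0.0
```

```bash
python3 - <<'E'
from go import *
need(*grasp(.0)); s=ctrl.get_state(); print(Ro.from_rotvec(s["tool_rot"]).inv().apply(s["ft_force"]))
E
```

```text
t 3.8 pos [ 0.5328 -0.0432  0.137 ] q [ 0.4397 -0.2202 -0.1815  2.27   -0.5482  0.6729  0.9385] F [-0.1846  0.4714 -0.4293] grip 0.6297685806185956 0.0
travel mm [ 0.7226 -0.7183  1.1344] turn [0.1998 0.0854 0.2684]
[ 0.5072 -0.2494  0.348 ]
```

{"op": "step_arm", "data": {"commands": [{"travel":[0,0,0],"turn":[0,0,0]},{"travel":[0,0,0],"turn":[0,0,0]},{"travel":[0,0,0],"turn":[0,0,0]},{"travel":[0,0,0],"turn":[0,0,0]},{"travel":[0,0,0],"turn":[0,0,0]}]}}

```text
time: 4.3
position: [0.5326, -0.0429, 0.1365]
tool_rot: [1.6, 2.225, 0.639]
ft_force: [0.1, -0.4, 0.3]
grip_width: 0.172
grip_force: 0.0
```

```bash
python3 - <<'E'
from go import *
need(*grasp(.0)); s=ctrl.get_state(); print(Ro.from_rotvec(s["tool_rot"]).inv().apply(s["ft_force"]), s["torque"])
E
```

```text
t 4.3 pos [ 0.5326 -0.0429  0.1365] q [ 0.4395 -0.2195 -0.1816  2.2703 -0.5482  0.6728  0.9385] F [ 0.0775 -0.4091  0.2823] grip 0.17217154202391619 0.0
travel mm [ 0.427  -0.3312  0.7539] turn [0.159  0.048  0.2631]
[-0.4135  0.1019 -0.2679] [-0.2646  0.683  -0.0243]
```

The opening reads 15 mm, less than the 30 mm guard, with no grip force, so the fingers have missed it. I look before doing anything else.

```bash
python3 - <<'E'
from go import *
s=ctrl.get_state(); R=Ro.from_rotvec(s["tool_rot"]); p=s["position"]; im=[]
print(s["grip_width"])
for n in("top","side"):
    a=ctrl.get_image(n); np.save(f"pics/{n}1.npy",a); u,v=proj(n,TOP).astype(int); a=cv2.resize(a[v-50:v+50,u-50:u+50],(400,400),interpolation=2)
    f=lambda X:tuple(int(c) for c in ((proj(n,X)-[u-50,v-50]+.5)*4))
    T=lambda *q:f(p+R.apply(np.array(q)))
    cv2.circle(a,T(0,0,0),2,(255,0,255),-1); cv2.circle(a,T(0,0,.014),2,(255,0,0),-1)
    im.append(a)
cv2.imwrite("pics/miss.png",np.hstack(im)[...,::-1])
E
```

```text
0.17217154202391619
```

View pics/miss.png

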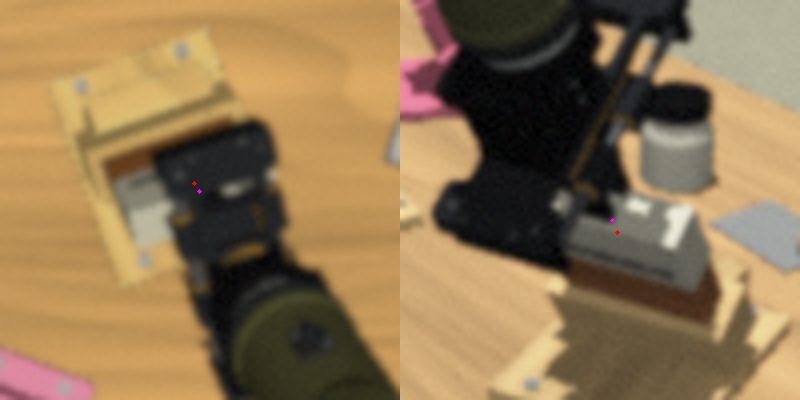

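{"op": "step_arm", "data": {"commands": [{"travel":[0,0,0],"turn":[0,0,0]},{"travel":[0,0,0],"turn":[0,0,0]}]}}

```text
time: 4.6
position: [0.5326, -0.0429, 0.1365]
tool_rot: [1.6, 2.225, 0.639]
ft_force: [0.4, -0.2, 0.1]
grip_width: 0.013
grip_force: 0.0
```

```bash
python3 - <<'E'
from go import *
need(*grasp(.0)); s=ctrl.get_state(); print(s["torque"])
a=np.load("pics/top0.npy"); p=np.array([.1925,.6203,.1987])
for h in(0,.05,.1,.15): print(h,proj("top",p+[0,0,h]))
R=Ro.from_rotvec([-0.4706,-3.106,.0027])
for y in(.095,-.095):print(proj("top",p+R.apply([0,y,-.056])))
b=ctrl.get_image("side"); u,v=proj("side",TOP).astype(int)
cv2.imwrite("pics/z.png",cv2.resize(b[v-35:v+25,u-40:u+40],(800,600),interpolation=cv2.INTER_CUBIC)[...,::-1])
E
```

```text
t 4.6 pos [ 0.5326 -0.0429  0.1365] q [ 0.4395 -0.2195 -0.1816  2.2703 -0.5481  0.6728  0.9385] F [ 0.397  -0.1696  0.1061] grip 0.013268031476168302 0.0
travel mm [ 0.4174 -0.2844  0.7272] turn [0.1529 0.0456 0.2643]
[-0.2634  0.5692 -0.0077]
0 [ 39.8731 301.5727]
0.05 [ 28.8728 305.4058]
0.1 [ 16.6821 309.6515]
0.15 [  3.0991 314.3793]
[ -6.631  294.2458]
[ 62.0126 317.6053]
```

View pics/z.png

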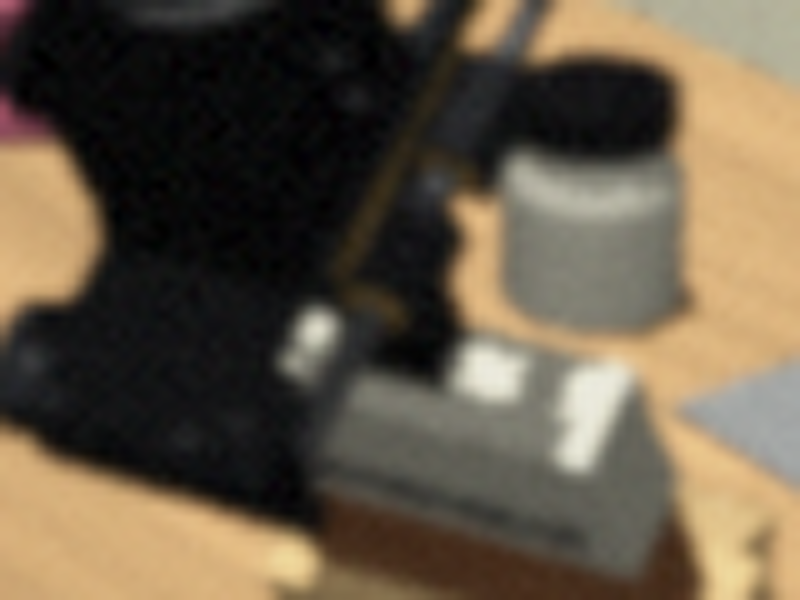

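The fingers are shut. Their tip, near (410,372) in this crop, is on the middle of the guard's closed top, while the reported tip projects to (442,430). The tips therefore sit about 30 mm further back along the tool axis than reported, with no sideways error. The guard is untouched and the force is near zero. I open, advance along the axis in small steps watching the force, and close again.

{"op": "step_arm", "data": {"commands": [{"travel":[0,0,-0.004]},{"travel":[0,0,-0.004]},{"travel":[0,0,-0.004]},{"travel":[0,0,-0.004]},{"travel":[0,0,-0.004]}], "gripper": 0.85}}

```text
$.commands[0]: bad value
```

{"op": "step_arm", "data": {"commands": [{"travel":[0,0,0]},{"travel":[0,0,0]},{"travel":[0,0,0]},{"travel":[0,0,0]},{"travel":[0,0,0]}]}}

```text
$.commands[0]: bad value
```

```bash
python3 - <<'E'
from go import *
need(*grasp(.0)); s=ctrl.get_state(); print(s["torque"])
R=Ro.from_rotvec(s["tool_rot"]).as_matrix(); print(R)
print("base px",proj("top",np.zeros(3)),proj("side",np.zeros(3)))
E
```

```text
t 4.65 pos [ 0.5326 -0.0429  0.1365] q [ 0.4395 -0.2195 -0.1816  2.2703 -0.5482  0.6728  0.9385] F [0.3754 0.2532 0.6456] grip 0.010677227518511327 0.0
travel mm [ 0.419  -0.3162  0.7423] turn [0.1571 0.0477 0.2652]
[-0.2466  0.6528 -0.0216]
[[-0.3173  0.8023  0.5056]
 [ 0.9483  0.2702  0.1663]
 [-0.0032  0.5322 -0.8466]]
base px [267.4558 352.4205] [ 73.761  326.9044]
```

{"op": "step_arm", "data": {"commands": [{"travel":[0,0,-0.004],"turn":[0,0,0]},{"travel":[0,0,-0.004],"turn":[0,0,0]},{"travel":[0,0,-0.004],"turn":[0,0,0]},{"travel":[0,0,-0.004],"turn":[0,0,0]},{"travel":[0,0,-0.004],"turn":[0,0,0]}], "gripper": 0.85}}

```text
time: 5.15
position: [0.5305, -0.0436, 0.1398]
tool_rot: [1.6, 2.225, 0.639]
ft_force: [-0.8, -0.6, -0.4]
grip_width: 0.374
grip_force: 0.0
```

{"op": "step_arm", "data": {"commands": [{"travel":[0,0,0],"turn":[0,0,0]},{"travel":[0,0,0],"turn":[0,0,0]},{"travel":[0,0,0],"turn":[0,0,0]},{"travel":[0,0,0],"turn":[0,0,0]},{"travel":[0,0,0],"turn":[0,0,0]}]}}

```text
time: 5.65
position: [0.5305, -0.0436, 0.1399]
tool_rot: [1.6, 2.225, 0.639]
ft_force: [0.6, 0.7, 0.4]
grip_width: 0.807
grip_force: 0.0
```

{"op": "step_arm", "data": {"commands": [{"travel":[0,0,0.004],"turn":[0,0,0]},{"travel":[0,0,0.009],"turn":[0,0,0]},{"travel":[0,0,0.014],"turn":[0,0,0]},{"travel":[0,0,0.019],"turn":[0,0,0]},{"travel":[0,0,0.024],"turn":[0,0,0]}]}}

```text
time: 6.15
position: [0.5428, -0.0394, 0.1189]
tool_rot: [1.6, 2.225, 0.638]
ft_force: [0.8, -0.5, 0.1]
grip_width: 0.851
grip_force: 0.0
```

{"op": "step_arm", "data": {"commands": [{"travel":[0,0,0.003],"turn":[0,0,0]},{"travel":[0,0,0.006],"turn":[0,0,0]},{"travel":[0,0,0.009],"turn":[0,0,0]},{"travel":[0,0,0.01],"turn":[0,0,0]},{"travel":[0,0,0.01],"turn":[0,0,0]}], "gripper": 0, "force": 8}}

```text
time: 6.65
position: [0.5477, -0.0379, 0.111]
tool_rot: [1.6, 2.225, 0.639]
ft_force: [-0.0, -0.0, -0.5]
grip_width: 0.478
grip_force: 0.0
```

{"op": "step_arm", "data": {"commands": [{"travel":[0,0,0.0],"turn":[0,0,0]},{"travel":[0,0,0.0],"turn":[0,0,0]}]}}

```text
time: 6.85
position: [0.5477, -0.038, 0.1112]
tool_rot: [1.6, 2.225, 0.638]
ft_force: [-0.3, -0.3, -0.3]
grip_width: 0.349
grip_force: 8.0
```

The fingers stopped at 30.4 mm with 8 N and almost no side force, so they hold the guard. I raise the grip and pull along its axis.

{"op": "step_arm", "data": {"commands": [{"travel":[0,0,0],"turn":[0,0,0]},{"travel":[0,0,0],"turn":[0,0,0]},{"travel":[0,0,-0.001],"turn":[0,0,0]},{"travel":[0,0,-0.003],"turn":[0,0,0]},{"travel":[0,0,-0.005],"turn":[0,0,0]}], "gripper": 0, "force": 45}}

```text
time: 7.35
position: [0.5445, -0.038, 0.1138]
tool_rot: [1.601, 2.227, 0.638]
ft_force: [7.3, 1.4, -10.6]
grip_width: 0.34
grip_force: 45.0
```

```bash
python3 - <<'E'
from go import *
need(*grasp(-.03)); s=ctrl.get_state(); print(s["torque"],Ro.from_rotvec(s["tool_rot"]).inv().apply(s["ft_force"]))
E
```

```text
t 7.35 pos [ 0.5445 -0.038   0.1138] q [ 0.4258 -0.162  -0.1943  2.2743 -0.5639  0.6089  0.9502] F [  7.2962   1.4454 -10.6148] grip 0.3404593316665805 44.99621235765517
travel mm [-0.5657  0.7608  4.7022] turn [ 0.0588 -0.031   0.2687]
[-0.4383  0.3976 -0.1892] [-0.9286  0.6169 12.9134]
```

{"op": "step_arm", "data": {"commands": [{"travel":[0,0,-0.003],"turn":[0,0,0]},{"travel":[0,0,-0.006],"turn":[0,0,0]},{"travel":[0,0,-0.01],"turn":[0,0,0]},{"travel":[0,0,-0.015],"turn":[0,0,0]},{"travel":[0,0,-0.021],"turn":[0,0,0]}]}}

```text
time: 7.85
position: [0.5344, -0.0423, 0.1337]
tool_rot: [1.6, 2.225, 0.639]
ft_force: [0.8, 0.7, -2.1]
grip_width: 0.341
grip_force: 45.0
```

{"op": "step_arm", "data": {"commands": [{"travel":[0,0,-0.007],"turn":[0,0,0]},{"travel":[0,0,-0.014],"turn":[0,0,0]},{"travel":[0,0,-0.022],"turn":[0,0,0]},{"travel":[0,0,-0.03],"turn":[0,0,0]},{"travel":[0,0,-0.036],"turn":[0,0,0]}]}}

```text
time: 8.35
position: [0.5162, -0.0485, 0.1645]
tool_rot: [1.6, 2.224, 0.639]
ft_force: [0.7, -1.0, -1.3]
grip_width: 0.34
grip_force: 45.0
```

```bash
python3 - <<'E'
from go import *
need(*grasp(.03))
p,R=over(.20); need(p,R)
E
```

```text
t 8.35 pos [ 0.5162 -0.0485  0.1645] q [ 0.4574 -0.2888 -0.165   2.2618 -0.5304  0.7559  0.9271] F [ 0.7336 -1.0454 -1.2736] grip 0.34003830779361693 44.999759858474135
travel mm [ 0.6032 -0.5074  3.6541] turn [0.1911 0.0805 0.272 ]
t 8.35 pos [ 0.5162 -0.0485  0.1645] q [ 0.4574 -0.2888 -0.165   2.2618 -0.5304  0.7559  0.9271] F [ 0.7336 -1.0454 -1.2736] grip 0.34003830779361693 44.999759858474135
travel mm [-273.0344   -0.1497  -40.8483] turn [ 31.0547 -10.4965  37.1254]
```

{"op": "step_arm", "data": {"commands": [{"travel":[-0.02,0,-0.002],"turn":[0,0,0]},{"travel":[-0.055,0,-0.006],"turn":[0,0,0]},{"travel":[-0.095,0,-0.012],"turn":[3,-1,3]},{"travel":[-0.135,0,-0.018],"turn":[8,-3,9]},{"travel":[-0.17,0,-0.025],"turn":[13,-4,16]}]}}

```text
time: 8.85
position: [0.5574, -0.2155, 0.186]
tool_rot: [2.043, 2.099, 0.398]
ft_force: [0.6, 1.3, -0.2]
grip_width: 0.343
grip_force: 45.0
```

```bash
python3 - <<'E'
from go import *
p,R=over(.20); need(p,R)
E
```

```text
t 8.85 pos [ 0.5574 -0.2155  0.186 ] q [ 0.5594  0.0199 -0.1094  1.8687 -0.2289  1.      0.5771] F [ 0.6221  1.2802 -0.1692] grip 0.3433544193832701 44.99213358387351
travel mm [-98.759   26.0074 -11.5822] turn [17.7146 -6.4865 20.9748]
```

{"op": "step_arm", "data": {"commands": [{"travel":[-0.03,0.006,-0.004],"turn":[5,-2,6]},{"travel":[-0.06,0.014,-0.008],"turn":[10,-4,12]},{"travel":[-0.085,0.021,-0.011],"turn":[15,-5.5,18]},{"travel":[-0.099,0.026,-0.0115],"turn":[17.7,-6.5,21]},{"travel":[-0.099,0.026,-0.0115],"turn":[17.7,-6.5,21]}]}}

```text
time: 9.35
position: [0.5843, -0.3142, 0.1978]
tool_rot: [2.563, 1.816, 0.003]
ft_force: [0.1, -0.1, -1.4]
grip_width: 0.346
grip_force: 45.0
```

```bash
python3 - <<'E'
from go import *
p,R=over(.20); need(p,R)
s=ctrl.get_state(); Rm=Ro.from_rotvec(s["tool_rot"]); p=s["position"]; im=[]
for n in("top","side"):
    a=ctrl.get_image(n); np.save(f"pics/{n}2.npy",a); X=p+[0,0,-.05]; u,v=proj(n,X).astype(int); print(n,u,v)
    a=cv2.resize(a[v-50:v+50,u-50:u+50],(400,400),interpolation=2)
    f=lambda X:tuple(int(c) for c in ((proj(n,X)-[u-50,v-50]+.5)*4))
    for z in(.037,.007):   # nominal mouth, mouth if the tool stands 30 mm back
        for y in(.015,-.015): cv2.line(a,f(p+Rm.apply([.055,y,z])),f(p+Rm.apply([-.055,y,z])),(255,0,0) if z>.02 else (0,255,0),1)
    im.append(a)
cv2.imwrite("pics/held.png",np.hstack(im)[...,::-1])
E
```

```text
t 9.35 pos [ 0.5843 -0.3142  0.1978] q [ 0.4993  0.3485 -0.0592  1.4182  0.0194  1.3738  0.1019] F [ 0.1273 -0.1307 -1.4336] grip 0.34582793784216154 45.000137435272336
travel mm [-0.8838 -2.1446 -2.1972] turn [ 0.102  -0.0575  0.2327]
top 376 161
side 376 234
```

View pics/held.png

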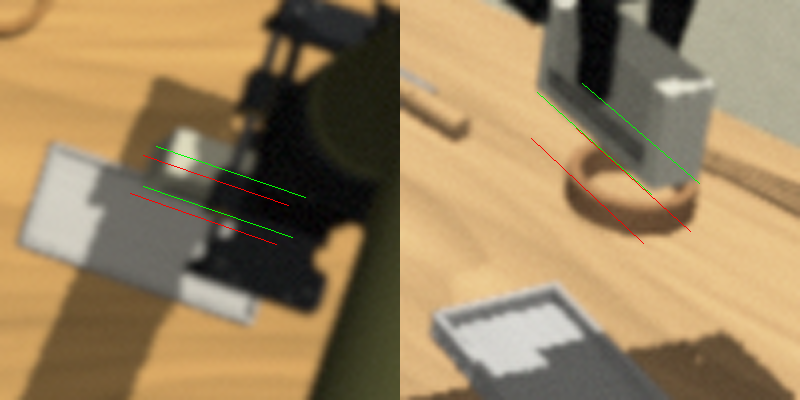

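The overlay shows the guard upright above the tray. Its mouth edge in the side crop, (538,93) to (650,190), lies on the green line, so the mouth is 7 mm ahead of the reported TCP and set-down should come at TCP z ≈ 0.012. Its width runs along the tray's length. Descending.

{"op": "step_arm", "data": {"commands": [{"travel":[-0.001,-0.002,0.03],"turn":[0,0,0]},{"travel":[-0.001,-0.002,0.065],"turn":[0,0,0]},{"travel":[-0.001,-0.002,0.1],"turn":[0.1,0,0.2]},{"travel":[-0.001,-0.002,0.135],"turn":[0.1,0,0.2]},{"travel":[-0.001,-0.002,0.155],"turn":[0.1,0,0.2]}]}}

```text
time: 9.95
position: [0.5783, -0.3109, 0.0417]
tool_rot: [-2.562, -1.813, -0.001]
ft_force: [-0.2, 0.1, -1.0]
grip_width: 0.342
grip_force: 45.0
```

{"op": "step_arm", "data": {"commands": [{"travel":[0,0,0.003],"turn":[0,0,0]},{"travel":[0,0,0.006],"turn":[0,0,0]},{"travel":[0,0,0.009],"turn":[0,0,0]},{"travel":[0,0,0.012],"turn":[0,0,0]},{"travel":[0,0,0.014],"turn":[0,0,0]}]}}

```text
time: 10.45
position: [0.5817, -0.313, 0.0311]
tool_rot: [2.564, 1.813, 0.004]
ft_force: [1.0, -0.6, -1.9]
grip_width: 0.342
grip_force: 45.0
```

```bash
python3 - <<'E'
from go import *
p,R=over(.012); need(p,R)
E
```

```text
t 10.45 pos [ 0.5817 -0.313   0.0311] q [ 0.5014  0.4635 -0.0604  1.606   0.0289  1.0702  0.0935] F [ 0.9505 -0.5584 -1.9085] grip 0.3416856847155553 44.99963357113302
travel mm [-1.1315  0.6364 19.0999] turn [ 0.1704 -0.0734  0.117 ]
```

{"op": "step_arm", "data": {"commands": [{"travel":[-0.001,0,0.003],"turn":[0,0,0]},{"travel":[-0.001,0,0.006],"turn":[0,0,0]},{"travel":[-0.001,0,0.009],"turn":[0,0,0]},{"travel":[-0.001,0,0.012],"turn":[0,0,0]},{"travel":[-0.001,0,0.014],"turn":[0,0,0]}]}}

```text
time: 10.95
position: [0.5806, -0.3136, 0.0157]
tool_rot: [-2.565, -1.813, -0.003]
ft_force: [-0.2, -0.4, -0.9]
grip_width: 0.345
grip_force: 45.0
```

{"op": "step_arm", "data": {"commands": [{"travel":[0,0,0.001],"turn":[0,0,0]},{"travel":[0,0,0.001],"turn":[0,0,0]}]}}

```text
time: 11.15
position: [0.5807, -0.3136, 0.0149]
tool_rot: [-2.565, -1.814, -0.003]
ft_force: [0.1, 0.5, -0.3]
grip_width: 0.34
grip_force: 45.0
```

{"op": "step_arm", "data": {"commands": [{"travel":[0,0,0.001],"turn":[0,0,0]},{"travel":[0,0,0.0015],"turn":[0,0,0]},{"travel":[0,0,0.002],"turn":[0,0,0]},{"travel":[0,0,0.002],"turn":[0,0,0]}]}}

```text
time: 11.55
position: [0.5808, -0.3137, 0.0131]
tool_rot: [2.565, 1.814, 0.003]
ft_force: [-0.0, -0.1, -1.3]
grip_width: 0.341
grip_force: 45.0
```

{"op": "step_arm", "data": {"commands": [{"travel":[0,0,0.0005],"turn":[0,0,0]},{"travel":[0,0,0.001],"turn":[0,0,0]},{"travel":[0,0,0.0015],"turn":[0,0,0]},{"travel":[0,0,0.002],"turn":[0,0,0]},{"travel":[0,0,0.002],"turn":[0,0,0]}]}}

```text
time: 12.05
position: [0.5811, -0.3136, 0.0123]
tool_rot: [2.565, 1.813, 0.003]
ft_force: [-2.0, 2.3, 6.1]
grip_width: 0.341
grip_force: 45.0
```

The mouth is on the tray floor: 6 N upward at TCP z 0.0123, as predicted. I ease the grip and then open.

{"op": "step_arm", "data": {"commands": [{"travel":[0,0,-0.0003],"turn":[0,0,0]},{"travel":[0,0,-0.0003],"turn":[0,0,0]}], "gripper": 0, "force": 4}}

```text
time: 12.25
position: [0.5813, -0.3137, 0.0119]
tool_rot: [2.564, 1.813, 0.004]
ft_force: [0.2, 0.3, 2.8]
grip_width: 0.342
grip_force: 4.0
```

{"op": "step_arm", "data": {"commands": [{"travel":[0,0,0],"turn":[0,0,0]},{"travel":[0,0,0],"turn":[0,0,0]},{"travel":[0,0,0],"turn":[0,0,0]},{"travel":[0,0,0],"turn":[0,0,0]},{"travel":[0,0,0],"turn":[0,0,0]}], "gripper": 0.75}}

```text
time: 12.75
position: [0.5807, -0.3137, 0.0112]
tool_rot: [-2.565, -1.813, -0.003]
ft_force: [-0.3, 0.2, 0.1]
grip_width: 0.699
grip_force: 0.0
```

Released. I retract straight up, slowly at first.

{"op": "step_arm", "data": {"commands": [{"travel":[0,0,-0.003],"turn":[0,0,0]},{"travel":[0,0,-0.012],"turn":[0,0,0]},{"travel":[0,0,-0.027],"turn":[0,0,0]},{"travel":[0,0,-0.047],"turn":[0,0,0]},{"travel":[0,0,-0.075],"turn":[0,0,0]}]}}

```text
time: 13.25
position: [0.5802, -0.3135, 0.0875]
tool_rot: [-2.565, -1.813, -0.002]
ft_force: [-0.2, -0.6, 0.9]
grip_width: 0.751
grip_force: 0.0
```

{"op": "step_arm", "data": {"commands": [{"travel":[0,0,-0.03],"turn":[0,0,0]},{"travel":[0,-0.02,-0.06],"turn":[0,0,0]},{"travel":[0,-0.05,-0.09],"turn":[0,0,0]},{"travel":[0,-0.08,-0.11],"turn":[0,0,0]},{"travel":[0,-0.1,-0.12],"turn":[0,0,0]}]}}

```text
time: 13.75
position: [0.4859, -0.2808, 0.2108]
tool_rot: [2.561, 1.81, 0.006]
ft_force: [-0.2, -0.4, -0.8]
grip_width: 0.748
grip_force: 0.0
```

```bash
python3 - <<'E'
from go import *
a=ctrl.get_image("top")[80:230,120:410]; b=ctrl.get_image("side")[120:330,130:430]
im=np.vstack([cv2.resize(a,(580,300),interpolation=2),cv2.resize(b,(580,300)[:1]+(300,),interpolation=2)])
cv2.imwrite("pics/end.png",im[...,::-1]); s=ctrl.get_state(); print(s["time"],s["position"],s["ft_force"],s["joint_positions"])
E
```

```text
13.85 [ 0.4857 -0.281   0.2107] [-0.2605 -0.5904  0.1904] [ 0.5324  0.1241 -0.0596  1.6657  0.0066  1.3451  0.1308]
```

View pics/end.png

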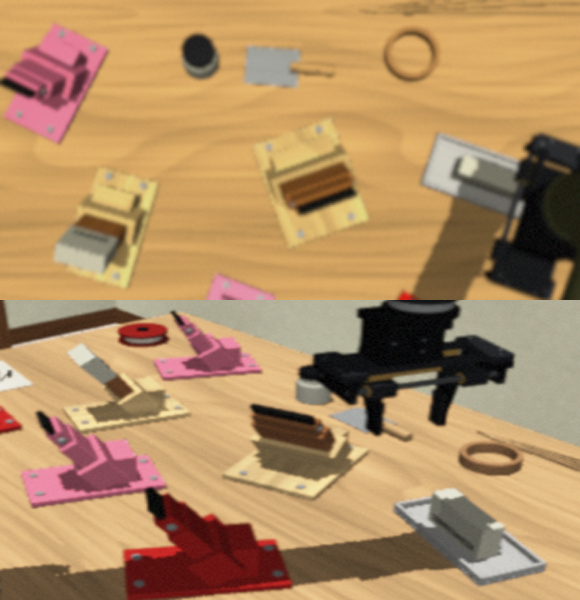

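The guard stands upright in the tray (lower part, about (465,520)) and the wide blade is bare (about (285,420)). The narrow guard is still on (about (90,360)), and the jar, tape and knife are where they were. The gripper is clear of everything, so I hand in.

```bash
python3 -c "
from bench import ctrl
print(ctrl.close_job())"
```

```text
the job is handed in; nothing more can be done
None
```

The wide squeegee's guard is off and standing upright on its open side in the tray, the narrow guard is still on, the jar, tape and ink knife were not touched, and the job was handed in at 13.9 s; one risk is that joint 2 ran at its -0.30 rad lower limit during the approach, reading as low as -0.3012.

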